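# Hang the instrument basket on the drip stand

### The arm

A 6-joint arm with a two-finger parallel gripper is mounted at the origin on a cart in front of the work surface, level with it; the furniture and walls round the work are solid. World frame = base frame: x ahead of the robot, y to its left, z up, the work surface at z = 0. Lengths are in mm, angles in rad, forces in N, time in s.
With the tool pointing down it reaches from about 325 to 900 mm from the base axis. Payload 6.1 kg.
Tool frame: the origin (TCP) lies at the very end of the fingers, on their centre line; the grasp point (between the pads) lies 19 mm behind it; z points along the fingers, y is the line along which they close (so a half turn about z gives the same grasp; the last joint's range is limited). The gripper opens to 85 mm and grips with 20 to 120 N. Pads are 22 mm wide; open, the fingers measure 114 mm over their backs; the gripper's body (76 mm by 85 mm) begins 54 mm behind the grasp point. The pads swing forward as they close: fully open they stand 13 mm farther back than shut.
Start: joints at [1.014, 0.22, 1.526, -0, 1.395, -0.126], TCP at [260.996, 567.888, 231.3] pointing down, gripper open.
Joint ranges: [-2.98, 2.98], [-0.91, 2.08], [0.09, 2.57], [-1.24, 4.39], [0.2, 2.65], [-2.68, 2.68]. Speed limits (rad/s): [2.57, 2.57, 3.01, 3.14, 3.14, 3.14].

### API

Orientations are given as a unit quaternion [w, x, y, z].
In Python, from cell import ctrl gives the robot as it stands. The module is installed in compiled form; this text tells all that it offers.
- The arm moves only by the shell command python3 -m handwheel 'ROWS'. ROWS is JSON, a list of rows, each an object with "offset": the shift along the tool's x, y, z in m, a list of three; "dr": the turn, a rotation vector about the tool's x, y, z in rad, a list of three; "claw": the finger opening in m, from 0 to 0.0854. In form: [{"offset": [x, y, z], "dr": [rx, ry, rz], "claw": claw}, ...]. A call has 1 to 5 rows; each row shifts and turns the commanded pose from where the row before left it, along the tool's axes as they then stand; what a row does not reach is not made up. A row lasts 1/10 s, in which the tool goes at most 50 mm and 8.59 degrees, less where a joint would pass 70% of its speed; a pose out of reach is approached as far as the arm can. A call with a gripper value outside its range is refused whole. The fingers move at their own pace and stop on an object; the grip force is fixed at half the most. Time passes only in rows, so rows that do not move let the fingers close. It gives the time, the measured TCP pose, the force, the opening and the grip force at its end, in the units of the state.
- ctrl.state(): the state, without advancing time (a new reading comes with each control period).
- ctrl.snapshot(name): name is "scene" or "top" or "wrist"; returns a dict with "pixels" (400x640x3 uint8, red, green, blue), "depth" (400x640 float32, mm along the optical axis (not along the pixel's ray), 0 where there is no reading), "camera_matrix" (3x3 intrinsics, pixels), "R" (3x3) and "t" (3): a world point X has camera coordinates R X + t. Camera axes: x right, y down, z forward; pixel columns grow to the right and rows downward; lengths in mm; the calibration is good to about 2 mm. A picture is of the moment at which its call begins.
- ctrl.job_done(): hands the job in; it is judged then, once.
The state is a dict: "time": time; "joint_positions": joint angles; "qvel": joint speeds; "joint_efforts": joint torques, N m; "ee_pos": TCP position; "ee_rot": TCP orientation; "ft_force": force on the tool from outside, world axes, zero at the start; "ft_torque": the same for the moment, N m; "grip_width": opening from 0.0 (shut) to 1.0 (fully open); "gripper_force": force on a finger pad.
Only numpy, scipy, OpenCV 4.12 (cv2) and the standard library are available. Lean on these libraries where they do the work, as an engineer would, in place of code of your own. Each camera call takes 0.05 s, during which the arm holds its last target. There are 200 camera calls.

### The job

Lift the steel instrument basket, with the two electrode rods in it, out of the ultrasonic bath by its handle and stand it in the steel tray beside the tweezers. Let go, take it afresh by one end of its body so that the handle is free, and hang it by the black grip of its handle on the hook of the drip stand, where it must be left hanging freely with both rods still inside. Keep the basket about level all the way and do not disturb the bottles, the cream jar or the tweezers.

Things in the scene. Friction and masses are not known exactly. Their poses are not given: they have to be found in the camera images.
- basket: Open slotted steel basket, 140 (its x) x 58 (y) x 60 mm high, walls 3 mm, ends alike; origin at the centre of its underside. 0.44 kg with the rods. A fixed bail stands across the middle (x = 0): thin legs at y = +-25.5 mm up to a black sleeve (12 x 38 x 10 mm along x, y, z) centred 155 mm above the underside. The opening under the sleeve, 46 mm wide, 90 mm high, looks along x.
- basket_crown (a point): Middle of the underside of the basket's black sleeve, 150 mm above the basket's underside: the place that rests on the hook.
- bath: Fixed ultrasonic bath, white housing 128 (its x) x 204 (y) x 95 mm high, controls on its -x face; origin at the centre of its underside. Dry steel tank 70 (x) x 152 mm (y), floor 25 mm above the table. The basket stands in it lengthwise along y, its rim 10 mm below the bath's, with 6 mm of room at each side: only its handle can be taken.
- tray: Fixed stainless tray, 122 mm (its x) x 197 mm (its y), side walls 20 mm high, floor 2 mm thick; origin at the centre of the underside. Inside 112 x 186 mm. Its long side points roughly away from the robot. Room for the basket, lengthwise, next to the tweezers.
- tweezers: Steel tweezers, 115 mm long (their y) x 13 mm x 9 mm high, lying in the tray close to one long wall; origin at the centre of the underside.
- drip_stand: Fixed steel stand; origin on the table under the hook's seat. Dish x -85 to +101 mm, y +-52 mm, 12 mm high; 8 mm post at x = +84 mm up to 317 mm; swan neck forward to a hanging J hook of 8 mm bar: shank at x = +18 mm from 300 mm down, then turning to -x and up to its tip, a 10 mm black ball at x = -21 mm, top at 232 mm. The throat, open upward, is about 28 mm wide.
- hook_seat (a point): Lowest point of the hook's upper (carrying) surface, 200 mm above the table, midway between shank and tip.
- rod_1: Chromed electrode rod, 117 mm long (its y), 20 mm thick, lying lengthwise in the basket; origin at the centre of its underside.
- rod_2: The second, equal electrode rod, lying next to the first; origin at the centre of its underside.
- toner: Bystander: upright bottle with black cap, 54 mm across, 175 mm high; origin at the centre of the underside.
- gel: Bystander: upright bottle with white cap, 65 mm across, 190 mm high; origin at the centre of the underside.
- spray: Bystander: small upright bottle, 38 mm across, 128 mm high, at the front of the table; origin at the centre of the underside.
- jar: Bystander: cream jar with lid, 53 mm across, 50 mm high, at the front of the table; origin at the centre of the underside.
Things that resemble listed ones, but are neither listed nor needed, are in the scene too. What is shaped like the rod_1 but purple is not meant.

How it is judged (in metres and radians):
On the way:
1. the basket stands level on the tray's floor, let go, with both rods in it (z of basket in the frame of tray below 0.008 m and x of basket in the frame of tray between -0.045 and 0.045 m and y of basket in the frame of tray between -0.05 and 0.05 m and angle between basket's own z axis and vertical below 0.06 rad and linear speed of basket below 0.03 m/s and contact force between basket and the arm below 0.1 N and contact force between basket and the fingers below 0.1 N and distance between each of rod_1, rod_2 and basket below 0.04 m), for 0.2 s.
At the end, for the whole second after the job is handed in: The basket hangs from the hook by its black sleeve (middle of its underside within 18 mm of the hook's seat), its weight on the stand, within 15 degrees of level and nearly still (under 60 mm/s), with both rods still inside (origins within 40 mm of the basket's) (distance between basket_crown and hook_seat below 0.018 m and contact force between basket and drip_stand above 1 N and angle between basket's own z axis and vertical below 0.26 rad and linear speed of basket below 0.06 m/s and distance between each of rod_1, rod_2 and basket below 0.04 m); the robot touches nothing.
It fails at once if a bottle or the cream jar is pushed more than 30 mm or tipped (distance of any of toner, gel, spray, jar from where it was at the start of the episode above 0.03 m or angle between any of toner, gel, spray, jar's own z axis and vertical above 0.5 rad).
It fails at once if the tweezers are pushed more than 25 mm (distance of tweezers from where it was at the start of the episode above 0.025 m).
It fails at once if the basket is tipped by more than 45 degrees (angle between basket's own z axis and vertical above 0.785 rad).
It also fails if it takes over 72 s, if anything falls off the work surface, if the arm or the gripper's body presses on something with over 40 N, if the wrist force passes 120 N, or if a joint passes its speed limit or range.

## Working session

There is one attempt and no reset: what is moved stays moved. The work goes in short steps, Python scripts to look and compute and a shell command to move; the robot and the scene stay as the last step left them, time stands still between calls to the robot, and variables do not carry over. Pictures are saved under pics/ and viewed, at most 10 in all, crops included, and the job is handed in when it is done.

```bash
mkdir -p pics; cat > h.py <<'E'
import numpy as np, cv2
from cell import ctrl
def snap(n,tag=None):
    s=ctrl.snapshot(n); np.savez(f'{n}.npz',**s)
    if tag: cv2.imwrite(f'pics/{tag}.png',cv2.cvtColor(s['pixels'],cv2.COLOR_RGB2BGR))
    return s
def cloud(s):
    v,u=np.mgrid[0:400,0:640]; d=s['depth']; K=s['camera_matrix']
    P=np.stack([(u-K[0,2])/K[0,0]*d,(v-K[1,2])/K[1,1]*d,d],-1)
    W=(P-s['t'])@s['R']; W[d<=0]=np.nan; return W
E
python3 - <<'E'
from h import *
for n in('scene','top','wrist'):
    s=snap(n,n+'0'); print(n,-s['R'].T@s['t'],s['R'][2])
print(ctrl.state())
E
```

```text
scene [-700.21924498 -893.46899418  947.92348735] [ 0.75202795  0.42598846 -0.50297892]
top [ 339.13408583 -213.16161023 1308.27380095] [ 0.11640632  0.0153896  -0.99308244]
wrist [196.94384465 597.5425655  372.46302198] [ 0.25397056 -0.11768589 -0.96002551]
{'time': 0.15, 'joint_positions': array([ 1.01389564e+00,  2.21076684e-01,  1.52733346e+00, -1.61005554e-05,
        1.39471696e+00, -1.26083528e-01]), 'qvel': array([-0.00104849, -0.00313196, -0.0038436 ,  0.00211123, -0.00079487,
        0.0022209 ]), 'joint_efforts': array([ 1.86749981e-03, -4.97486615e+01, -3.89903426e+01, -6.30719796e-05,
        7.19350428e-03,  1.54244532e-05]), 'ee_pos': array([260.75910546, 567.4922517 , 230.43876948]), 'ee_rot': array([-2.49472106e-04,  2.13745135e-01,  9.76889159e-01, -7.25578067e-04]), 'ft_force': array([ 0.26764127, -1.43826141,  0.00958207]), 'ft_torque': array([0.00194709, 0.02123938, 0.03849259]), 'gripper_force': 0.0, 'grip_width': 1.0028769532684094}
```

View pics/top0.png

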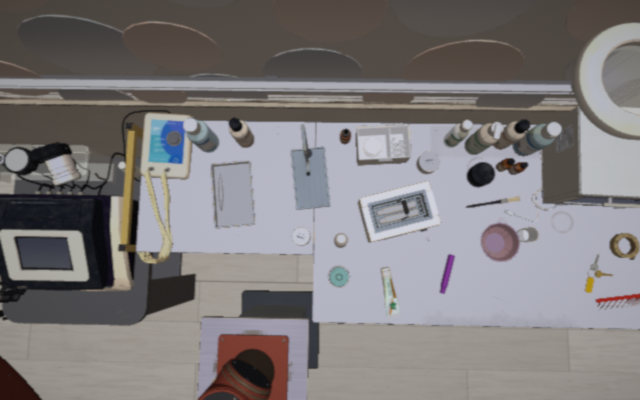

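View pics/scene0.png

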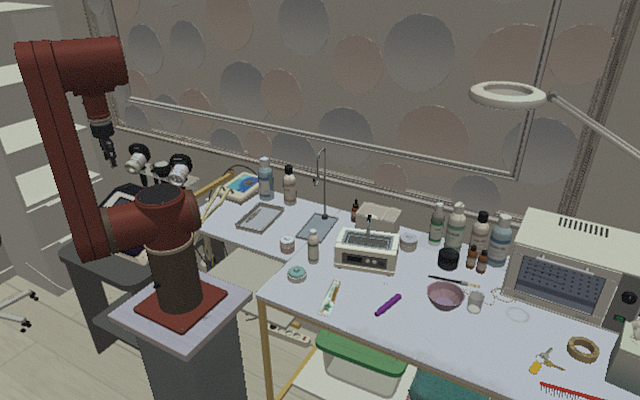

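The top view shows the tray at px (233,195) with the tweezers at its left, the stand at (310,178) and the bath with the basket at (400,212). Toner and gel are at (240,132) and (200,135), the jar at (301,236) and spray at (341,240).

```bash
python3 - <<'E'
from h import *
s=dict(np.load('top.npz')); W=cloud(s)
im=cv2.cvtColor(s['pixels'],cv2.COLOR_RGB2BGR)[112:256,184:444]
cv2.imwrite('pics/top0c.png',cv2.resize(im,None,fx=3,fy=3,interpolation=cv2.INTER_CUBIC))
for (u,v) in [(233,195),(310,200),(400,212),(240,125),(193,125),(301,236),(341,238),(406,208),(305,130)]:
    print(u,v,W[v,u].round())
def rect(name,u0,u1,v0,v1,zl,zh):
    p=W[v0:v1,u0:u1].reshape(-1,3); p=p[(p[:,2]>zl)&(p[:,2]<zh)]
    r=cv2.minAreaRect(p[:,:2].astype(np.float32)); print(name,len(p),np.round(p.mean(0)),np.median(p[:,2]),r)
rect('tray',205,262,155,235,8,30)
rect('bath',350,450,175,250,85,110)
rect('dish',288,332,140,215,7,20)
rect('basket rim',370,430,190,232,80,90)
rect('sleeve',380,430,185,230,160,200)
rect('hookstuff',288,332,115,215,180,340)
rect('hook',288,332,115,215,190,260)
rect('toner',225,262,110,150,120,190)
rect('gel',180,222,110,155,120,210)
rect('jar',288,315,224,250,40,60)
rect('spray',330,352,228,252,100,140)
E
```

```text
233 195 [514.  76.   1.]
310 200 [ 502. -160.    4.]
400 212 [ 468. -428.   26.]
240 125 [685.  29. 164.]
193 125 [675. 149. 190.]
301 236 [ 391. -138.   51.]
341 238 [ 384. -251.  124.]
406 208 [ 463. -417.  183.]
305 130 [ 721. -139.   -1.]
tray 413 [520.  85.  18.] 18.264774380192787 ((516.0724487304688, 76.24273681640625), (198.12608337402344, 123.44196319580078), 6.534935474395752)
bath 2108 [ 464. -415.   93.] 93.5360378859509 ((464.92584228515625, -414.82830810546875), (128.00164794921875, 205.06558227539062), 15.243914604187012)
dish 401 [ 572. -156.   10.] 9.347519969948927 ((570.7696533203125, -156.8955078125), (184.8482666015625, 103.88856506347656), 6.843489646911621)
basket rim 259 [ 469. -418.   86.] 85.86064255343057 ((467.5892028808594, -416.46954345703125), (163.4138946533203, 115.40284729003906), 88.33238983154297)
sleeve 86 [ 466. -413.  181.] 182.53446261465018 ((466.84649658203125, -413.9048767089844), (54.90938949584961, 12.281597137451172), 14.30383586883545)
hookstuff 175 [ 594. -155.  272.] 299.12951147643247 ((593.9453125, -154.4884490966797), (113.39473724365234, 7.9051899909973145), 7.107453346252441)
hook 66 [ 572. -157.  217.] 210.93989897089415 ((592.1128540039062, -154.71694946289062), (109.70140075683594, 7.9051899909973145), 7.107453346252441)
toner 291 [683.  40. 149.] 148.56729534746552 ((684.4639282226562, 41.369972229003906), (38.892669677734375, 51.299041748046875), 37.94636154174805)
gel 482 [670. 152. 159.] 147.53555081272003 ((671.8369750976562, 154.3642578125), (52.11195755004883, 63.507232666015625), 46.56550598144531)
jar 256 [ 391. -136.   48.] 47.96337684157308 ((391.26312255859375, -135.27749633789062), (51.175880432128906, 50.48579025268555), 66.56266021728516)
spray 107 [ 381. -249.  118.] 124.11312497866601 ((380.8677062988281, -250.41946411132812), (30.677410125732422, 30.381000518798828), 89.78336334228516)
```

View pics/top0c.png

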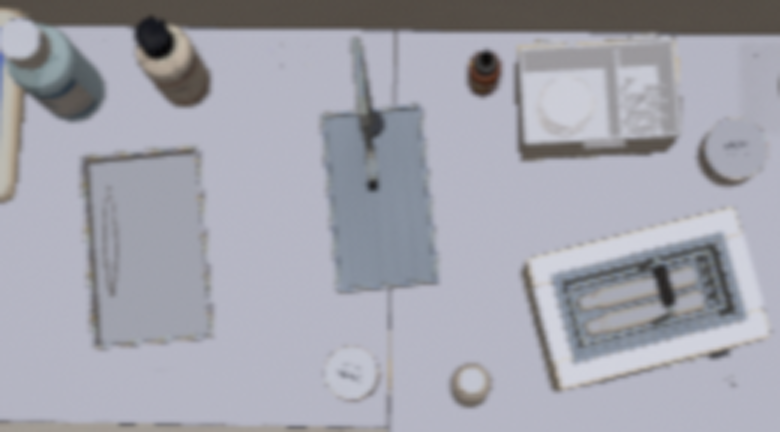

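```bash
cat >> h.py <<'E'
from scipy.spatial.transform import Rotation as Rn
def R_now():
    q=ctrl.state()['ee_rot']; return Rn.from_quat(np.r_[q[1:],q[0]])
def tgt_R(yaw,tilt=0):
    """tool y at world angle yaw (deg), tool z pointing down, leaned by tilt deg so z points to (yaw+90) side for tilt>0"""
    y=np.array([np.cos(np.radians(yaw)),np.sin(np.radians(yaw)),0]); side=np.array([-y[1],y[0],0])
    t=np.radians(tilt); z=np.array([0,0,-1])*np.cos(t)+side*np.sin(t)
    return Rn.from_matrix(np.stack([np.cross(y,z),y,z],1))
def go(p,yaw=None,tilt=0):
    s=ctrl.state(); R=R_now(); d=R.inv().apply(np.array(p)-s['ee_pos'])
    print('t',s['time'],'pos',s['ee_pos'].round(1),'F',s['ft_force'].round(1),'grip',s['grip_width'],s['gripper_force'])
    print('tool offset mm',d.round(1),'|d|',np.linalg.norm(d).round())
    if yaw is not None: print('dr rad',(R.inv()*tgt_R(yaw,tilt)).as_rotvec().round(4))
E
python3 - <<'E'
from h import *
go([466,-413.5,262],-75.3)
E
```

```text
t 0.15 pos [260.8 567.5 230.4] F [ 0.3 -1.4  0. ] grip 1.0028769532684094 0.0
tool offset mm [-596.2 -805.7  -30.4] |d| 1003.0
dr rad [-9.0000e-04  1.8000e-03  2.4542e+00]
```

```bash
H="python3 -m handwheel"
python3 -m handwheel '[{"offset":[-0.024,-0.033,-0.002],"dr":[0,0,0],"claw":0.085},{"offset":[-0.025,-0.034,-0.002],"dr":[0,0,0],"claw":0.085},{"offset":[-0.025,-0.034,-0.002],"dr":[0,0,0],"claw":0.085},{"offset":[-0.025,-0.034,-0.002],"dr":[0,0,0],"claw":0.085},{"offset":[-0.025,-0.034,-0.002],"dr":[0,0,0],"claw":0.085}]'
python3 -m handwheel '[{"offset":[-0.025,-0.034,-0.002],"dr":[0,0,0],"claw":0.085},{"offset":[-0.025,-0.034,-0.002],"dr":[0,0,0],"claw":0.085},{"offset":[-0.025,-0.034,-0.002],"dr":[0,0,0],"claw":0.085},{"offset":[-0.025,-0.034,-0.002],"dr":[0,0,0],"claw":0.085},{"offset":[-0.025,-0.034,-0.002],"dr":[0,0,0],"claw":0.085}]'
python3 -m handwheel '[{"offset":[-0.025,-0.034,-0.002],"dr":[0,0,0],"claw":0.085},{"offset":[-0.025,-0.034,-0.002],"dr":[0,0,0],"claw":0.085},{"offset":[-0.025,-0.034,-0.002],"dr":[0,0,0],"claw":0.085},{"offset":[-0.025,-0.034,-0.002],"dr":[0,0,0],"claw":0.085},{"offset":[-0.025,-0.034,-0.002],"dr":[0,0,0],"claw":0.085}]'
python3 - <<'E'
from h import *
go([466,-413.5,262],-75.3)
E
```

```text
time: 0.65
ee_pos: [302.9, 360.9, 241.0]
ee_rot: [-0.0, 0.213, 0.977, -0.0]
ft_force: [0.1, 0.4, 0.5]
grip_width: 0.994
gripper_force: 0.0
time: 1.15
ee_pos: [345.5, 154.3, 251.3]
ee_rot: [0.0, 0.213, 0.977, 0.0]
ft_force: [2.4, -0.4, -0.8]
grip_width: 0.993
gripper_force: 0.0
time: 1.65
ee_pos: [388.1, -52.5, 261.4]
ee_rot: [0.0, 0.214, 0.977, 0.0]
ft_force: [0.8, 0.2, -0.4]
grip_width: 0.992
gripper_force: 0.0
t 1.65 pos [388.1 -52.5 261.4] F [ 0.8  0.2 -0.4] grip 0.9918174309857468 0.0
tool offset mm [-221.6 -295.4   -0.5] |d| 369.0
dr rad [8.000e-04 0.000e+00 2.454e+00]
```

```bash
python3 -m handwheel '[{"offset":[-0.0246,-0.0328,0],"dr":[0,0,0],"claw":0.085},{"offset":[-0.0246,-0.0328,0],"dr":[0,0,0],"claw":0.085},{"offset":[-0.0246,-0.0328,0],"dr":[0,0,0],"claw":0.085},{"offset":[-0.0246,-0.0328,0],"dr":[0,0,0],"claw":0.085},{"offset":[-0.0246,-0.0328,0],"dr":[0,0,0],"claw":0.085}]' | grep pos
python3 -m handwheel '[{"offset":[-0.0246,-0.0328,0],"dr":[0,0,0],"claw":0.085},{"offset":[-0.0246,-0.0328,0],"dr":[0,0,0],"claw":0.085},{"offset":[-0.0246,-0.0328,0],"dr":[0,0,0],"claw":0.085},{"offset":[-0.0246,-0.0328,0],"dr":[0,0,0],"claw":0.085}]' | grep pos
python3 -m handwheel '[{"offset":[0,0,0],"dr":[0,0,0.144],"claw":0.085},{"offset":[0,0,0],"dr":[0,0,0.144],"claw":0.085},{"offset":[0,0,0],"dr":[0,0,0.144],"claw":0.085},{"offset":[0,0,0],"dr":[0,0,0.144],"claw":0.085},{"offset":[0,0,0],"dr":[0,0,0.144],"claw":0.085}]' | grep pos
python3 -m handwheel '[{"offset":[0,0,0],"dr":[0,0,0.144],"claw":0.085},{"offset":[0,0,0],"dr":[0,0,0.144],"claw":0.085},{"offset":[0,0,0],"dr":[0,0,0.144],"claw":0.085},{"offset":[0,0,0],"dr":[0,0,0.144],"claw":0.085},{"offset":[0,0,0],"dr":[0,0,0.144],"claw":0.085}]' | grep pos
python3 -m handwheel '[{"offset":[0,0,0],"dr":[0,0,0.144],"claw":0.085},{"offset":[0,0,0],"dr":[0,0,0.144],"claw":0.085},{"offset":[0,0,0],"dr":[0,0,0.144],"claw":0.085},{"offset":[0,0,0],"dr":[0,0,0.144],"claw":0.085},{"offset":[0,0,0],"dr":[0,0,0.144],"claw":0.085}]' | grep pos
python3 -m handwheel '[{"offset":[0,0,0],"dr":[0,0,0.144],"claw":0.085},{"offset":[0,0,0],"dr":[0,0,0.144],"claw":0.085},{"offset":[0,0,0],"dr":[0,0,0],"claw":0.085}]' | grep pos
python3 - <<'E'
from h import *
go([466,-413.5,161],-75.3)
s=snap('wrist','wrist1'); W=cloud(s)
p=W.reshape(-1,3); p=p[(p[:,2]>165)&(p[:,2]<195)&(abs(p[:,0]-466)<60)&(abs(p[:,1]+413)<60)]
print(len(p),p.mean(0) if len(p) else 0, cv2.minAreaRect(p[:,:2].astype(np.float32)) if len(p) else 0)
E
```

```text
ee_pos: [431.4, -252.9, 261.0]
ee_pos: [466.2, -413.0, 260.8]
ee_pos: [466.0, -411.4, 260.7]
ee_pos: [466.0, -411.3, 260.8]
ee_pos: [466.0, -411.3, 260.8]
ee_pos: [466.0, -411.3, 260.9]
t 4.35 pos [ 466.  -411.3  260.9] F [-0.4 -0.4  0.5] grip 0.9924963133728744 0.0
tool offset mm [-0.5  2.2 99.9] |d| 100.0
dr rad [-0.0007  0.0003  0.0049]
1112 [ 470.56462377 -412.5463867   182.95731669] ((469.1016845703125, -412.8453369140625), (53.260684967041016, 11.815011024475098), 15.5996675491333)
```

View pics/wrist1.png

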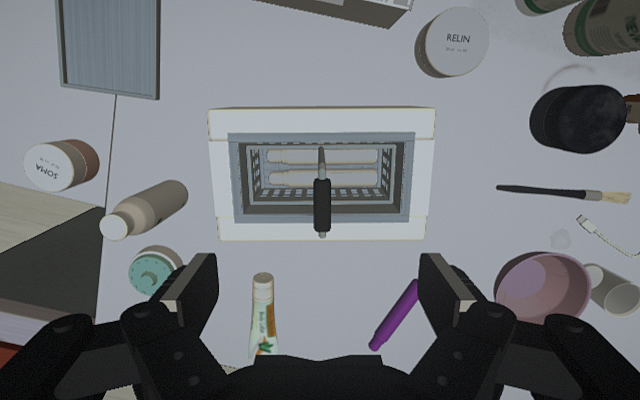

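The sleeve sits at px (322,205), square between the open fingers, with both rods in the basket at (320,165). The wrist camera puts its centre at (469,-413) with its top at z = 183, as expected. I'll grasp it.

```bash
python3 -m handwheel '[{"offset":[0.002,0.002,0.025],"dr":[0,0,0],"claw":0.085},{"offset":[0,0,0.025],"dr":[0,0,0],"claw":0.085},{"offset":[0,0,0.025],"dr":[0,0,0],"claw":0.085},{"offset":[0,0,0.015],"dr":[0,0,0],"claw":0.085},{"offset":[0,0,0.01],"dr":[0,0,0],"claw":0.085}]'
python3 -m handwheel '[{"offset":[0,0,0],"dr":[0,0,0],"claw":0.03},{"offset":[0,0,0],"dr":[0,0,0],"claw":0},{"offset":[0,0,0],"dr":[0,0,0],"claw":0},{"offset":[0,0,0],"dr":[0,0,0],"claw":0},{"offset":[0,0,0],"dr":[0,0,0],"claw":0}]'
python3 -m handwheel '[{"offset":[0,0,0],"dr":[0,0,0],"claw":0},{"offset":[0,0,0],"dr":[0,0,0],"claw":0},{"offset":[0,0,0],"dr":[0,0,0],"claw":0}]'
```

```text
time: 4.9
ee_pos: [468.1, -412.4, 159.7]
ee_rot: [-0.001, 0.991, 0.132, -0.001]
ft_force: [0.0, -0.2, 1.1]
grip_width: 0.996
gripper_force: 0.0
time: 5.4
ee_pos: [468.9, -413.2, 162.2]
ee_rot: [0.001, 0.991, 0.131, 0.0]
ft_force: [0.0, -1.4, 2.4]
grip_width: 0.14
gripper_force: 3.7
time: 5.7
ee_pos: [469.1, -413.5, 162.4]
ee_rot: [0.001, 0.991, 0.131, 0.001]
ft_force: [-0.3, -0.7, 5.7]
grip_width: 0.129
gripper_force: 59.5
```

```bash
python3 -m handwheel '[{"offset":[0,0,-0.01],"dr":[0,0,0],"claw":0},{"offset":[0,0,-0.02],"dr":[0,0,0],"claw":0},{"offset":[0,0,-0.02],"dr":[0,0,0],"claw":0},{"offset":[0,0,-0.02],"dr":[0,0,0],"claw":0},{"offset":[0,0,-0.02],"dr":[0,0,0],"claw":0}]'
python3 -m handwheel '[{"offset":[0,0,-0.02],"dr":[0,0,0],"claw":0},{"offset":[0,0,-0.02],"dr":[0,0,0],"claw":0},{"offset":[0,0,-0.015],"dr":[0,0,0],"claw":0},{"offset":[0,0,-0.005],"dr":[0,0,0],"claw":0},{"offset":[0,0,0],"dr":[0,0,0],"claw":0}]'
python3 - <<'E'
from h import *
go([400,-250,306])
go([400,-60,306],6.5)
s=snap('scene','scene1')
E
```

```text
time: 6.2
ee_pos: [467.8, -411.9, 250.6]
ee_rot: [-0.002, 0.991, 0.131, -0.001]
ft_force: [-0.2, 0.3, -4.6]
grip_width: 0.13
gripper_force: 58.7
time: 6.7
ee_pos: [468.6, -412.9, 311.5]
ee_rot: [0.0, 0.991, 0.131, 0.0]
ft_force: [-0.1, -0.7, -5.1]
grip_width: 0.126
gripper_force: 58.7
t 6.7 pos [ 468.6 -412.9  311.5] F [-0.1 -0.7 -5.1] grip 0.12564191804159772 58.67101192474365
tool offset mm [ -24.  -175.1    5.5] |d| 177.0
t 6.7 pos [ 468.6 -412.9  311.5] F [-0.1 -0.7 -5.1] grip 0.12564191804159772 58.67101192474365
tool offset mm [  25.4 -358.6    5.4] |d| 360.0
dr rad [ 3.0000e-04  1.0000e-04 -1.4215e+00]
```

View pics/scene1.png

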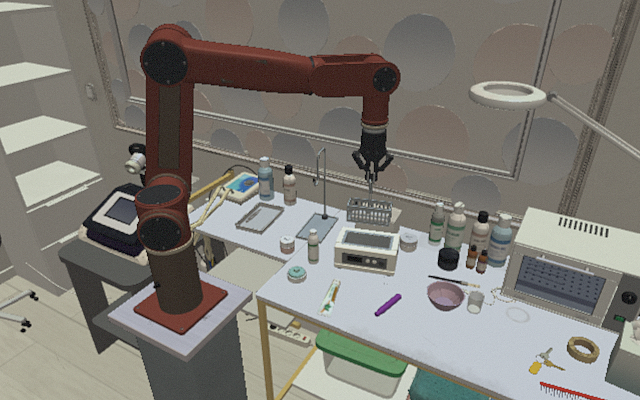

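The scene view shows the basket level and clear of the bath at px (370,212), with the path in front of the stand free.

```bash
python3 -m handwheel '[{"offset":[0.001,-0.01,0],"dr":[0,0,0],"claw":0},{"offset":[0.0015,-0.02,0],"dr":[0,0,0],"claw":0},{"offset":[0.002,-0.03,0],"dr":[0,0,0],"claw":0},{"offset":[0.002,-0.03,0],"dr":[0,0,0],"claw":0},{"offset":[0.002,-0.03,0],"dr":[0,0,0],"claw":0}]' | grep pos
python3 -m handwheel '[{"offset":[0.002,-0.03,0],"dr":[0,0,0],"claw":0},{"offset":[0.002,-0.03,0],"dr":[0,0,0],"claw":0},{"offset":[0.002,-0.03,0],"dr":[0,0,0],"claw":0},{"offset":[0.002,-0.03,0],"dr":[0,0,0],"claw":0},{"offset":[0.002,-0.03,0],"dr":[0,0,0],"claw":0}]' | grep pos
python3 -m handwheel '[{"offset":[0.002,-0.03,0],"dr":[0,0,0],"claw":0},{"offset":[0.002,-0.03,0],"dr":[0,0,0],"claw":0},{"offset":[0.002,-0.02,0],"dr":[0,0,0],"claw":0},{"offset":[0.001,-0.01,0],"dr":[0,0,0],"claw":0},{"offset":[0,0,0],"dr":[0,0,-0.06],"claw":0}]' | grep pos
python3 -m handwheel '[{"offset":[0,0,0],"dr":[0,0,-0.1],"claw":0},{"offset":[0,0,0],"dr":[0,0,-0.12],"claw":0},{"offset":[0,0,0],"dr":[0,0,-0.12],"claw":0},{"offset":[0,0,0],"dr":[0,0,-0.12],"claw":0},{"offset":[0,0,0],"dr":[0,0,-0.12],"claw":0}]' | grep pos
python3 -m handwheel '[{"offset":[0,0,0],"dr":[0,0,-0.12],"claw":0},{"offset":[0,0,0],"dr":[0,0,-0.12],"claw":0},{"offset":[0,0,0],"dr":[0,0,-0.12],"claw":0},{"offset":[0,0,0],"dr":[0,0,-0.12],"claw":0},{"offset":[0,0,0],"dr":[0,0,-0.12],"claw":0}]' | grep pos
python3 -m handwheel '[{"offset":[0,0,0],"dr":[0,0,-0.1],"claw":0},{"offset":[0,0,0],"dr":[0,0,-0.08],"claw":0},{"offset":[0,0,0],"dr":[0,0,0],"claw":0}]'
python3 - <<'E'
from h import *
go([517.5,58,306],6.5)
E
```

```text
ee_pos: [444.7, -292.7, 309.8]
ee_pos: [415.1, -145.4, 310.0]
ee_pos: [399.0, -57.1, 310.6]
ee_pos: [399.3, -58.7, 310.5]
ee_pos: [399.3, -58.7, 310.5]
time: 9.55
ee_pos: [399.3, -58.7, 310.6]
ee_rot: [-0.0, 0.666, 0.746, -0.0]
ft_force: [-0.0, 0.1, -5.1]
grip_width: 0.127
gripper_force: 58.7
t 9.55 pos [399.3 -58.7 310.6] F [-0.   0.1 -5.1] grip 0.12652612048019093 58.67641746997833
tool offset mm [102.8 130.5   4.5] |d| 166.0
dr rad [-0.0011 -0.0003 -0.0011]
```

```bash
python3 -m handwheel '[{"offset":[0.007,0.009,0],"dr":[0,0,0],"claw":0},{"offset":[0.015,0.019,0],"dr":[0,0,0],"claw":0},{"offset":[0.016,0.02,0],"dr":[0,0,0],"claw":0},{"offset":[0.016,0.02,0],"dr":[0,0,0],"claw":0},{"offset":[0.016,0.02,0],"dr":[0,0,0],"claw":0}]' | grep pos
python3 -m handwheel '[{"offset":[0.014,0.018,0],"dr":[0,0,0],"claw":0},{"offset":[0.012,0.016,0],"dr":[0,0,0],"claw":0},{"offset":[0.007,0.009,0],"dr":[0,0,0],"claw":0},{"offset":[0,0,0],"dr":[0,0,0],"claw":0},{"offset":[0,0,0],"dr":[0,0,0],"claw":0}]' | grep pos
python3 - <<'E'
from h import *
go([517.5,58,139],6.5)
s=snap('wrist','wrist2')
E
```

```text
ee_pos: [480.4, 22.2, 310.9]
ee_pos: [518.0, 58.3, 310.9]
t 10.55 pos [518.   58.3 310.9] F [ 0.2  0.4 -4.7] grip 0.12705790894362687 58.68102729320526
tool offset mm [ -0.2  -0.3 171.9] |d| 172.0
dr rad [-0.0014  0.0003 -0.0016]
```

View pics/wrist2.png

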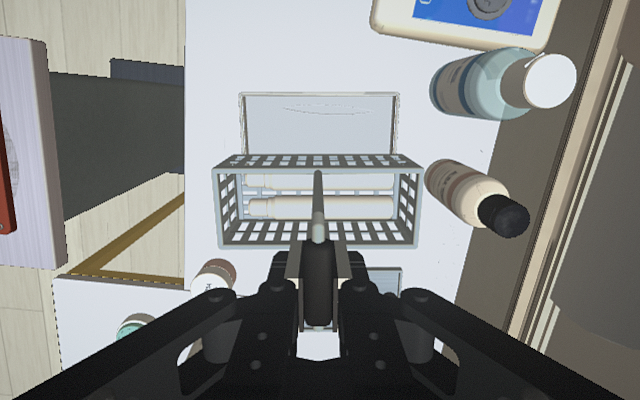

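The wrist view shows the basket (px 320,205) level and parallel to the tray, with both rods in and the tweezers at (325,108) clear to the left. I'll lower it.

```bash
python3 -m handwheel '[{"offset":[0,0,0.015],"dr":[0,0,0],"claw":0},{"offset":[0,0,0.025],"dr":[0,0,0],"claw":0},{"offset":[0,0,0.025],"dr":[0,0,0],"claw":0},{"offset":[0,0,0.025],"dr":[0,0,0],"claw":0},{"offset":[0,0,0.025],"dr":[0,0,0],"claw":0}]' | grep pos
python3 -m handwheel '[{"offset":[0,0,0.02],"dr":[0,0,0],"claw":0},{"offset":[0,0,0.015],"dr":[0,0,0],"claw":0},{"offset":[0,0,0.01],"dr":[0,0,0],"claw":0},{"offset":[0,0,0.004],"dr":[0,0,0],"claw":0},{"offset":[0,0,0],"dr":[0,0,0],"claw":0}]' | egrep "pos|ft"
python3 -m handwheel '[{"offset":[0,0,0.002],"dr":[0,0,0],"claw":0},{"offset":[0,0,0.002],"dr":[0,0,0],"claw":0},{"offset":[0,0,0],"dr":[0,0,0],"claw":0}]' | egrep "pos|ft"
```

```text
ee_pos: [517.5, 57.8, 194.4]
ee_pos: [518.3, 58.3, 147.2]
ft_force: [-0.5, 0.2, -3.6]
ee_pos: [518.6, 58.4, 143.7]
ft_force: [-0.5, 0.4, -3.5]
```

```bash
python3 -m handwheel '[{"offset":[0,0,0.002],"dr":[0,0,0],"claw":0},{"offset":[0,0,0.001],"dr":[0,0,0],"claw":0},{"offset":[0,0,0],"dr":[0,0,0],"claw":0}]' | egrep "pos|ft"
python3 -m handwheel '[{"offset":[0,0,0.001],"dr":[0,0,0],"claw":0},{"offset":[0,0,0],"dr":[0,0,0],"claw":0}]' | egrep "pos|ft"
```

```text
ee_pos: [518.2, 58.4, 140.1]
ft_force: [0.3, 0.4, -4.1]
ee_pos: [518.3, 58.4, 139.2]
ft_force: [0.5, 0.5, -5.4]
```

```bash
python3 -m handwheel '[{"offset":[0,0,0.001],"dr":[0,0,0],"claw":0},{"offset":[0,0,0],"dr":[0,0,0],"claw":0}]' | egrep "pos|ft"
python3 -m handwheel '[{"offset":[0,0,0.001],"dr":[0,0,0],"claw":0},{"offset":[0,0,0],"dr":[0,0,0],"claw":0}]' | egrep "pos|ft"
```

```text
ee_pos: [518.6, 58.4, 139.0]
ft_force: [-2.3, -1.0, 1.0]
ee_pos: [518.8, 58.4, 139.1]
ft_force: [-6.6, -0.0, 9.0]
```

```bash
python3 -m handwheel '[{"offset":[0,0,-0.001],"dr":[0,0,0],"claw":0.02},{"offset":[0,0,0],"dr":[0,0,0],"claw":0.05},{"offset":[0,0,0],"dr":[0,0,0],"claw":0.085},{"offset":[0,0,0],"dr":[0,0,0],"claw":0.085},{"offset":[0,0,0],"dr":[0,0,0],"claw":0.085}]'
python3 -m handwheel '[{"offset":[0,0,0],"dr":[0,0,0],"claw":0.085},{"offset":[0,0,-0.015],"dr":[0,0,0],"claw":0.085},{"offset":[0,0,-0.03],"dr":[0,0,0],"claw":0.085},{"offset":[0,0,-0.04],"dr":[0,0,0],"claw":0.085},{"offset":[0,0,-0.04],"dr":[0,0,0],"claw":0.085}]'
python3 -m handwheel '[{"offset":[0,0,0],"dr":[0,0,0],"claw":0.085}]' | grep pos
python3 - <<'E'
from h import *
s=snap('top'); W=cloud(s)
p=W.reshape(-1,3); p=p[(p[:,2]>50)&(p[:,2]<70)&(abs(p[:,0]-518)<90)&(abs(p[:,1]-58)<60)]
print(len(p),p.mean(0),cv2.minAreaRect(p[:,:2].astype(np.float32)))
s=snap('wrist'); W=cloud(s); q=W.reshape(-1,3); r=q[(q[:,2]>50)&(q[:,2]<70)&(abs(q[:,0]-518)<90)&(abs(q[:,1]-58)<60)]
print(len(r),r.mean(0),cv2.minAreaRect(r[:,:2].astype(np.float32)))
r=q[(q[:,2]>145)&(q[:,2]<175)&(abs(q[:,0]-518)<60)&(abs(q[:,1]-58)<60)]
if len(r): print('sleeve',len(r),r.mean(0),cv2.minAreaRect(r[:,:2].astype(np.float32)))
c=np.array([518.6,58.4,0]); u=np.array([np.cos(np.radians(6.5)),np.sin(np.radians(6.5)),0])
z=tgt_R(-83.5,40).as_matrix()[:,2]
T=c-54*u+[0,0,48]+19*z; print('TCP grasp',T,z)
go(T-120*z,-83.5,0)
E
```

```text
time: 13.3
ee_pos: [518.4, 58.4, 138.2]
ee_rot: [-0.0, 0.666, 0.746, -0.0]
ft_force: [0.1, 0.5, -0.3]
grip_width: 0.901
gripper_force: 0.0
time: 13.8
ee_pos: [518.1, 58.4, 265.5]
ee_rot: [-0.0, 0.666, 0.746, -0.0]
ft_force: [-0.1, -0.4, 0.0]
grip_width: 0.995
gripper_force: 0.0
ee_pos: [522.0, 58.3, 271.7]
209 [515.77053387  52.78774687  59.91589437] ((518.1254272460938, 55.84559631347656), (141.15733337402344, 59.349327087402344), 6.741306304931641)
1559 [520.1975189   59.73011122  61.21381866] ((519.3154296875, 56.4801025390625), (140.49197387695312, 57.8690299987793), 6.432651519775391)
sleeve 877 [519.08628798  59.06540648 159.70670319] ((519.1891479492188, 58.04147720336914), (11.756591796875, 53.09425735473633), 6.243312835693359)
TCP grasp [477.08157768  53.6695733   33.44515558] [ 0.63865568  0.07276562 -0.76604444]
t 14.0 pos [519.3  58.4 265.7] F [-0.1 -0.2 -0.1] grip 0.9936139837644714 0.0
tool offset mm [   0.  -120.2  139.8] |d| 184.0
dr rad [ 0.0036 -0.0026  1.5694]
```

The basket stands at (519,57) and 6.4 deg in the tray, released, with rim at 61. Next I back off, turn and tilt.

```bash
python3 -m handwheel '[{"offset":[0,-0.03,0],"dr":[0,0,0],"claw":0.085},{"offset":[0,-0.03,0],"dr":[0,0,0],"claw":0.085},{"offset":[0,-0.03,0],"dr":[0,0,0],"claw":0.085},{"offset":[0,-0.03,0],"dr":[0,0,0],"claw":0.085},{"offset":[0,0,0],"dr":[0,0,0.1427],"claw":0.085}]' | grep pos
python3 -m handwheel '[{"offset":[0,0,0],"dr":[0,0,0.1427],"claw":0.085},{"offset":[0,0,0],"dr":[0,0,0.1427],"claw":0.085},{"offset":[0,0,0],"dr":[0,0,0.1427],"claw":0.085},{"offset":[0,0,0],"dr":[0,0,0.1427],"claw":0.085},{"offset":[0,0,0],"dr":[0,0,0.1427],"claw":0.085}]' | grep pos
python3 -m handwheel '[{"offset":[0,0,0],"dr":[0,0,0.1427],"claw":0.085},{"offset":[0,0,0],"dr":[0,0,0.1427],"claw":0.085},{"offset":[0,0,0],"dr":[0,0,0.1427],"claw":0.085},{"offset":[0,0,0],"dr":[0,0,0.1427],"claw":0.085},{"offset":[0,0,0],"dr":[0,0,0.1427],"claw":0.085}]' | grep pos
python3 -m handwheel '[{"offset":[0,0,0],"dr":[0,0.14,0],"claw":0.085},{"offset":[0,0,0],"dr":[0,0.14,0],"claw":0.085},{"offset":[0,0,0],"dr":[0,0.14,0],"claw":0.085},{"offset":[0,0,0],"dr":[0,0.14,0],"claw":0.085},{"offset":[0,0,0],"dr":[0,0.14,0],"claw":0.085}]'
python3 -m handwheel '[{"offset":[0,0,0],"dr":[0,0,0],"claw":0.085}]' | grep pos
python3 - <<'E'
from h import *
go([400.9,44.6,125],-83.55,40)
print(ctrl.state()['joint_positions'].round(2))
E
```

```text
ee_pos: [395.7, 45.0, 261.6]
ee_pos: [398.2, 45.0, 261.8]
ee_pos: [398.2, 45.0, 261.8]
time: 16.0
ee_pos: [440.3, 49.6, 255.2]
ee_rot: [-0.02, 0.944, 0.052, 0.327]
ft_force: [0.2, 1.2, -1.4]
grip_width: 0.995
gripper_force: 0.0
ee_pos: [439.9, 49.8, 254.9]
t 16.1 pos [439.9  49.8 254.9] F [-0.4 -0.4 -0.2] grip 0.99598423576054 0.0
tool offset mm [-111.2    1.2   77.9] |d| 136.0
dr rad [-0.0019  0.0328 -0.0021]
[-0.23 -0.91  2.47  0.26  0.96  1.15]
```

```bash
python3 -m handwheel '[{"offset":[0,0,0],"dr":[0,-0.13,0],"claw":0.085},{"offset":[0,0,0],"dr":[0,0,0],"claw":0.085}]' | grep pos
cat >> h.py <<'E'
def grasp(tilt,e,h=48,c=(519,57.5),a=6.45):
    u=np.array([np.cos(np.radians(a)),np.sin(np.radians(a)),0]); z=tgt_R(a-90,tilt).as_matrix()[:,2]
    return np.r_[c,h]-e*u+19*z, z
E
python3 - <<'E'
from h import *
T,z=grasp(30,56); print(T); go(T,-83.55,30); go(T-85*z,-83.55,30)
s=ctrl.state();print(s['joint_positions'].round(3))
E
```

```text
ee_pos: [441.8, 49.6, 260.4]
[472.79433264  52.27637062  31.54551733]
t 16.3 pos [441.8  49.6 260.4] F [-0.7  0.   0.9] grip 0.9947143608063097 0.0
tool offset mm [-90.    1.  212.7] |d| 231.0
dr rad [-0.0008 -0.0115  0.0008]
t 16.3 pos [441.8  49.6 260.4] F [-0.7  0.   0.9] grip 0.9947143608063097 0.0
tool offset mm [-89.    0.9 127.7] |d| 156.0
dr rad [-0.0008 -0.0115  0.0008]
[-0.18  -0.761  2.349  0.172  1.045  1.229]
```

```bash
python3 - <<'E'
from h import *
T,z=grasp(30,56); go(T+[0,0,100],-83.55,30)
E
```

```text
t 16.3 pos [441.8  49.6 260.4] F [-0.7  0.   0.9] grip 0.9947143608063097 0.0
tool offset mm [-39.    0.9 126.7] |d| 133.0
dr rad [-0.0008 -0.0115  0.0008]
```

```bash
python3 -m handwheel '[{"offset":[-0.008,0,0.025],"dr":[0,-0.01,0],"claw":0.085},{"offset":[-0.008,0,0.025],"dr":[0,0,0],"claw":0.085},{"offset":[-0.008,0,0.025],"dr":[0,0,0],"claw":0.085},{"offset":[-0.008,0.001,0.025],"dr":[0,0,0],"claw":0.085},{"offset":[-0.007,0,0.025],"dr":[0,0,0],"claw":0.085}]' | grep pos
python3 -m handwheel '[{"offset":[0,0,0],"dr":[0,0,0],"claw":0.085}]' | grep pos
python3 - <<'E'
from h import *
T,z=grasp(30,56); go(T,-83.55,30)
s=ctrl.state();print(s['joint_positions'].round(3))
E
```

```text
ee_pos: [471.8, 52.2, 133.5]
ee_pos: [469.0, 52.6, 129.8]
t 16.9 pos [469.   52.6 129.8] F [ 0.2 -0.1 -0.4] grip 0.9966575377074982 0.0
tool offset mm [-46.1   1.   86.8] |d| 98.0
dr rad [-0.0022 -0.002   0.0004]
[-0.152 -0.488  2.447  0.213  0.683  1.174]
```

```bash
python3 -m handwheel '[{"offset":[-0.008,0,0.014],"dr":[0,0,0],"claw":0.085},{"offset":[-0.008,0,0.015],"dr":[0,0,0],"claw":0.085},{"offset":[-0.007,0.001,0.014],"dr":[0,0,0],"claw":0.085},{"offset":[0,0,0],"dr":[0,0,0],"claw":0.085}]' | grep pos
python3 - <<'E'
from h import *
T,z=grasp(30,56); go(T,-83.55,30)
s=ctrl.state();print(s['joint_positions'].round(3))
s=snap('wrist','wrist3')
E
```

```text
ee_pos: [472.7, 51.5, 84.1]
t 17.3 pos [472.7  51.5  84.1] F [-0.7 -0.2 -1. ] grip 0.9913614303990146 0.0
tool offset mm [-26.4  -0.7  45.4] |d| 53.0
dr rad [-0.0012 -0.0063  0.0005]
[-0.154 -0.371  2.473  0.264  0.541  1.111]
```

View pics/wrist3.png

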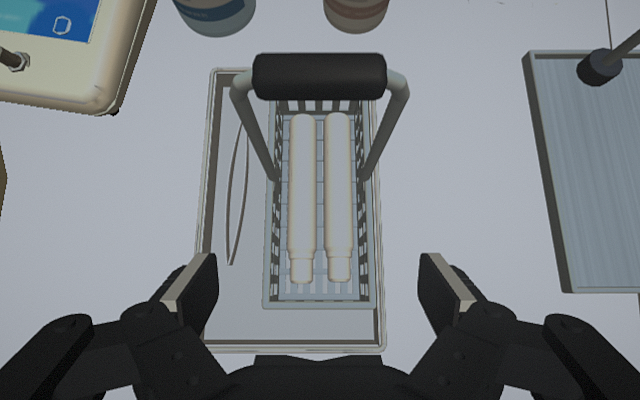

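The wrist view shows the basket centred between the fingers (px 318 in column), with both rods inside and the tweezers at (238,200) clear. I'll continue down and close.

```bash
python3 -m handwheel '[{"offset":[-0.008,0,0.014],"dr":[0,0,0],"claw":0.085},{"offset":[-0.008,0,0.014],"dr":[0,0,0],"claw":0.085},{"offset":[-0.006,0,0.01],"dr":[0,0,0],"claw":0.085},{"offset":[-0.004,0,0.007],"dr":[0,0,0],"claw":0.085},{"offset":[0,0,0],"dr":[0,0,0],"claw":0.085}]' | egrep "pos|ft"
python3 - <<'E'
from h import *
T,z=grasp(30,56); go(T,-83.55,30)
s=ctrl.state();print(s['joint_positions'].round(3))
E
```

```text
ee_pos: [474.0, 51.5, 32.7]
ft_force: [0.8, 0.5, -0.1]
t 17.85 pos [474.   51.5  32.7] F [ 0.8  0.5 -0.1] grip 0.9957147855647568 0.0
tool offset mm [-1.6 -1.   0.4] |d| 2.0
dr rad [-0.0007 -0.0078  0.0004]
[-0.153 -0.216  2.486  0.37   0.379  0.994]
```

```bash
python3 -m handwheel '[{"offset":[0,0,0],"dr":[0,0,0],"claw":0.07},{"offset":[0,0,0],"dr":[0,0,0],"claw":0.06},{"offset":[0,0,0],"dr":[0,0,0],"claw":0.045},{"offset":[0,0,0],"dr":[0,0,0],"claw":0.03},{"offset":[0,0,0],"dr":[0,0,0],"claw":0.03}]'
python3 -m handwheel '[{"offset":[0,0,0],"dr":[0,0,0],"claw":0.03},{"offset":[0,0,0],"dr":[0,0,0],"claw":0.03},{"offset":[0,0,0],"dr":[0,0,0],"claw":0.03},{"offset":[0,0,0],"dr":[0,0,0],"claw":0.03}]'
```

```text
time: 18.35
ee_pos: [474.9, 51.3, 33.7]
ee_rot: [-0.015, 0.963, 0.055, 0.263]
ft_force: [-4.4, -0.9, 7.9]
grip_width: 0.668
gripper_force: 64.6
time: 18.75
ee_pos: [474.9, 51.3, 33.7]
ee_rot: [-0.015, 0.963, 0.055, 0.263]
ft_force: [-4.5, 0.5, 7.5]
grip_width: 0.67
gripper_force: 64.6
```

```bash
python3 -m handwheel '[{"offset":[0.0025,0,-0.004],"dr":[0,0,0],"claw":0.03},{"offset":[0.005,0,-0.009],"dr":[0,0,0],"claw":0.03},{"offset":[0.01,0,-0.017],"dr":[0,0,0],"claw":0.03},{"offset":[0.01,0,-0.017],"dr":[0,0,0],"claw":0.03},{"offset":[0.01,0,-0.017],"dr":[0,0,0],"claw":0.03}]'
python3 -m handwheel '[{"offset":[0.01,0,-0.017],"dr":[0,0,0],"claw":0.03},{"offset":[0.005,0,-0.009],"dr":[0,0,0],"claw":0.03},{"offset":[0,0,0],"dr":[0,0,0],"claw":0.03}]'
cat >> h.py <<'E'
def basket(n='wrist',tag=None):
    s=snap(n,tag); W=cloud(s); g=ctrl.state()['ee_pos']
    rgb=s['pixels'].astype(int).max(2); p=W.reshape(-1,3)
    return s,W,g
E
python3 - <<'E'
from h import *
s=snap('wrist'); snap('scene','scene2')
W=cloud(s); R=R_now().as_matrix(); t=ctrl.state()['ee_pos']
im=s['pixels'].max(2); m=(im<75); m[240:]=False
p=W[m]; L=(p-t)
print(t,R[:,2],len(p))
q=p[(np.abs(L[:,2])<250)&(p[:,2]>90)]; q=q[np.linalg.norm(q-t,axis=1)<220]
print('sleeve',len(q),np.median(q,0),q.min(0),q.max(0),cv2.minAreaRect(q[:,:2].astype(np.float32)))
E
```

```text
time: 19.25
ee_pos: [472.1, 51.5, 105.9]
ee_rot: [-0.015, 0.964, 0.055, 0.26]
ft_force: [1.0, 0.1, -4.1]
grip_width: 0.669
gripper_force: 65.1
time: 19.55
ee_pos: [474.0, 51.2, 137.9]
ee_rot: [-0.015, 0.963, 0.055, 0.263]
ft_force: [0.8, -0.0, -4.1]
grip_width: 0.666
gripper_force: 65.2
[472.59732451  51.435763   135.31941248] [ 0.50171505  0.05742414 -0.86312483] 19334
sleeve 13687 [520.19436267  63.43570853 159.97618288] [481.32486868  25.18077876  91.15150455] [667.38309675 150.08419364 242.88385013] ((568.9827880859375, 75.45243835449219), (179.07142639160156, 120.9902572631836), 9.638157844543457)
```

```bash
python3 - <<'E'
import cv2
im=cv2.imread('pics/scene2.png'); w=cv2.imread
s=cv2.resize(im[140:270,200:380],None,fx=3,fy=3,interpolation=cv2.INTER_CUBIC)
import numpy as np
d=np.load('wrist.npz')['pixels'][:,:,::-1][:,150:500]
d=cv2.resize(d,None,fx=.7,fy=.7)
o=np.zeros((390,800,3),np.uint8); o[:,:540]=s; o[:d.shape[0],545:545+d.shape[1]]=d
cv2.imwrite('pics/c2.png',o)
E
```

```text
(no output)
```

View pics/c2.png

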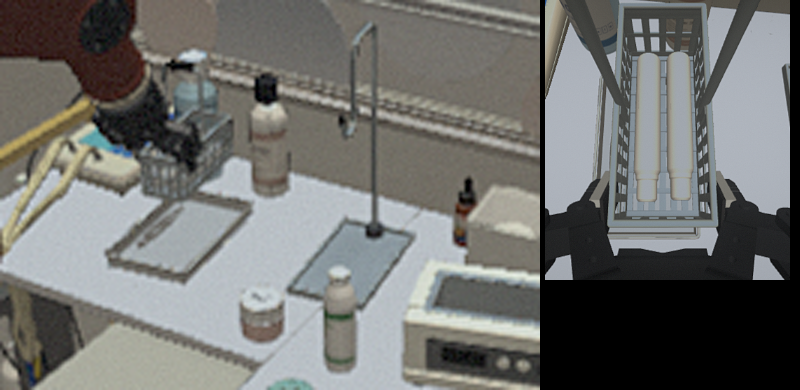

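The crop shows the basket held by its near end, about level, with both rods inside. I'll check the level numerically from the rim.

```bash
python3 - <<'E'
from h import *
s=dict(np.load('wrist.npz')); W=cloud(s); t=ctrl.state()['ee_pos']
u=np.array([np.cos(np.radians(6.45)),np.sin(np.radians(6.45))]);v=np.array([-u[1],u[0]])
p=W.reshape(-1,3); A=(p[:,:2]-t[:2])@u; B=(p[:,:2]-t[:2])@v
for a in range(-20,125,10):
    m=(A>a)&(A<a+10)&(abs(B)<34)&(p[:,2]>100)&(p[:,2]<220)
    q=p[m]
    if len(q)>20:
        for side in(-1,1):
            k=q[np.sign(B[m])==side]; 
            if len(k)>5: print(a,side,len(k),np.percentile(k[:,2],98).round(1),end=' | ')
        print()
E
```

```text
-20 -1 2990 208.0 | -20 1 3007 208.0 | 
-10 -1 1997 178.2 | -10 1 1990 178.3 | 
0 -1 1539 167.7 | 0 1 1568 167.4 | 
10 -1 1487 167.5 | 10 1 1501 167.5 | 
20 -1 1410 167.4 | 20 1 1443 167.5 | 
30 -1 1416 167.5 | 30 1 1453 167.4 | 
40 -1 2675 219.0 | 40 1 2687 219.1 | 
50 -1 951 166.9 | 50 1 991 166.8 | 
60 -1 1175 167.5 | 60 1 1177 167.3 | 
70 -1 1183 167.3 | 70 1 1204 167.3 | 
80 -1 1094 167.3 | 80 1 1125 167.2 | 
90 -1 1066 167.2 | 90 1 1072 167.4 | 
100 -1 705 167.4 | 100 1 681 167.2 | 
110 -1 3081 167.2 | 110 1 3166 167.2 |
```

The basket is level to within 0.1 deg. Next I go to a pose 60 mm in front of the hook with the crown at about 246 mm.

```bash
python3 - <<'E'
from h import *
go([461,-171,128],-83.1,30)
E
```

```text
t 19.65 pos [472.6  51.4 135.3] F [-0.5  0.2 -5.9] grip 0.6690146634632984 65.22260069847107
tool offset mm [-35.3 219.7 -12.3] |d| 223.0
dr rad [ 0.0032 -0.0058 -0.0063]
```

```bash
python3 -m handwheel '[{"offset":[-0.001,0.008,0],"dr":[0,0,0],"claw":0.03},{"offset":[-0.003,0.016,-0.001],"dr":[0,0,0],"claw":0.03},{"offset":[-0.003,0.02,-0.001],"dr":[0,0,0],"claw":0.03},{"offset":[-0.003,0.02,-0.001],"dr":[0,0,0],"claw":0.03},{"offset":[-0.003,0.02,-0.001],"dr":[0,0,0],"claw":0.03}]' | grep pos
python3 -m handwheel '[{"offset":[-0.003,0.02,-0.001],"dr":[0,0,0],"claw":0.03},{"offset":[-0.003,0.02,-0.001],"dr":[0,0,0],"claw":0.03},{"offset":[-0.003,0.02,-0.001],"dr":[0,0,0],"claw":0.03},{"offset":[-0.003,0.02,-0.001],"dr":[0,0,0],"claw":0.03},{"offset":[-0.003,0.02,-0.001],"dr":[0,0,0],"claw":0.03}]' | grep pos
python3 -m handwheel '[{"offset":[-0.003,0.016,-0.001],"dr":[0,0,0],"claw":0.03},{"offset":[-0.002,0.012,-0.001],"dr":[0,0,0],"claw":0.03},{"offset":[-0.001,0.007,0],"dr":[0,0,0],"claw":0.03},{"offset":[0,0,0],"dr":[0,0,0],"claw":0.03},{"offset":[0,0,0],"dr":[0,0,0],"claw":0.03}]'
python3 - <<'E'
from h import *
go([461,-171,128],-83.1,30); print(ctrl.state()['joint_positions'].round(2))
s=snap('wrist'); a=s['pixels'][:,:,::-1]; t=snap('scene')['pixels'][:,:,::-1]
tp=snap('top'); W=cloud(tp)
p=W.reshape(-1,3); p=p[(abs(p[:,1]+160)<60)&(abs(p[:,0]-520)<140)]
for lo,hi,n in((235,275,'sleeve'),(200,240,'hook')):
    m=p[(p[:,2]>lo)&(p[:,2]<hi)&(p[:,0]>485)&(p[:,0]<600)]; print(n,len(m),m.mean(0).round(1),m.min(0).round(),m.max(0).round())
o=np.zeros((520,800,3),np.uint8)
o[:250,:400]=cv2.resize(a,(400,250)); o[:390,400:]=cv2.resize(t[120:250,250:383],(400,390),interpolation=cv2.INTER_CUBIC)
o[260:520,:400]=cv2.resize(tp['pixels'][:,:,::-1][140:230,250:388],(400,260),interpolation=cv2.INTER_CUBIC)
cv2.imwrite('pics/c3.png',o)
E
```

```text
ee_pos: [468.5, -33.9, 131.2]
ee_pos: [464.6, -135.1, 128.0]
time: 21.15
ee_pos: [463.1, -169.6, 127.8]
ee_rot: [-0.016, 0.964, 0.054, 0.261]
ft_force: [0.9, -0.4, -5.5]
grip_width: 0.668
gripper_force: 65.5
t 21.15 pos [ 463.1 -169.6  127.8] F [ 0.9 -0.4 -5.5] grip 0.6682241891813132 65.48937678337097
tool offset mm [-1.8  1.2 -1.3] |d| 3.0
dr rad [ 0.0024 -0.0063 -0.007 ]
[-0.8  -0.32  2.34  0.56  0.86  0.35]
sleeve 102 [ 514.  -164.3  252.1] [ 501. -191.  237.] [ 581. -139.  269.]
hook 49 [ 547.  -158.9  218.3] [ 502. -191.  200.] [ 579. -138.  239.]
```

View pics/c3.png

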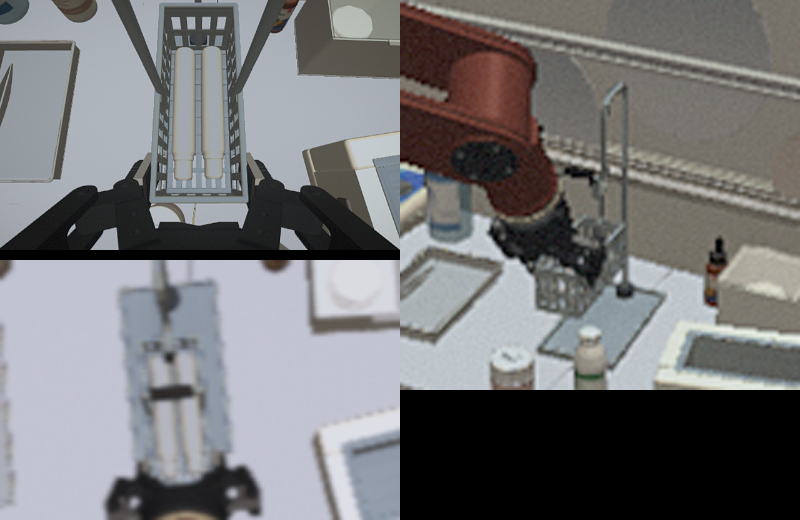

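The views show the sleeve (top crop 170,392) directly in line with the hook's ball tip (168,355), basket level and rods in. I'll measure their relative offset in the same camera.

```bash
python3 - <<'E'
from h import *
tp=dict(np.load('top.npz')); p=cloud(tp).reshape(-1,3)
m=p[(p[:,2]>240)&(p[:,2]<275)&(p[:,0]>490)&(p[:,0]<532)&(abs(p[:,1]+163)<45)]
print('sleeve',len(m),m.mean(0).round(1),cv2.minAreaRect(m[:,:2].astype(np.float32)),np.median(m[:,2]))
m=p[(p[:,2]>185)&(p[:,2]<330)&(p[:,0]>532)&(p[:,0]<680)&(abs(p[:,1]+158)<25)]
print('hook',len(m),cv2.minAreaRect(m[:,:2].astype(np.float32)))
for x in range(532,600,4):
    k=m[(m[:,0]>=x)&(m[:,0]<x+4)]
    if len(k): print(x,len(k),k.mean(0).round(1))
E
```

```text
sleeve 89 [ 507.1 -165.4  252.5] ((507.5918273925781, -164.9934844970703), (12.387713432312012, 52.24107360839844), 6.523416042327881) 253.30330671391883
hook 174 ((594.2604370117188, -154.4146728515625), (113.19943237304688, 7.895884990692139), 7.0554022789001465)
536 2 [ 538.1 -161.   225.8]
540 8 [ 541.5 -161.1  228.6]
544 3 [ 545.4 -159.7  228.1]
552 5 [ 553.9 -158.4  202.7]
556 4 [ 558.4 -158.1  198.2]
560 3 [ 562.  -157.9  196.5]
564 6 [ 565.5 -157.9  198.8]
568 3 [ 569.3 -157.9  199.7]
572 8 [ 573.8 -157.3  202.1]
576 29 [ 578.2 -156.2  253.2]
580 11 [ 582.1 -156.3  294.7]
584 5 [ 586.  -154.9  308.3]
588 7 [ 590.1 -155.7  310.1]
592 7 [ 594.  -153.9  314.7]
596 6 [ 598.1 -155.   313.6]
```

```bash
python3 -m handwheel '[{"offset":[0.005,0,0.003],"dr":[0,0,0],"claw":0.03},{"offset":[0.01,0,0.006],"dr":[0,0,0],"claw":0.03},{"offset":[0.01,0,0.006],"dr":[0,0,0],"claw":0.03},{"offset":[0.01,0,0.006],"dr":[0,0,0],"claw":0.03},{"offset":[0.008,0,0.004],"dr":[0,0,0],"claw":0.03}]' | egrep "pos|ft"
python3 -m handwheel '[{"offset":[0.005,0,0.003],"dr":[0,0,0],"claw":0.03},{"offset":[0,0,0],"dr":[0,0,0],"claw":0.03},{"offset":[0,0,0],"dr":[0,0,0],"claw":0.03},{"offset":[0,0,0],"dr":[0,0,0],"claw":0.03}]' | egrep "pos|ft"
python3 - <<'E'
from h import *
tp=snap('top'); p=cloud(tp).reshape(-1,3)
m=p[(p[:,2]>240)&(p[:,2]<275)&(p[:,0]>535)&(p[:,0]<571)&(abs(p[:,1]+158)<35)]
print('sleeve',len(m),m.mean(0).round(1),cv2.minAreaRect(m[:,:2].astype(np.float32)),np.median(m[:,2]))
go([518.6,-163.5,100])
E
```

```text
ee_pos: [514.3, -164.1, 128.9]
ft_force: [0.5, -0.9, -4.8]
ee_pos: [518.4, -163.9, 128.6]
ft_force: [0.5, 0.0, -4.6]
sleeve 91 [ 561.8 -159.7  252.8] ((561.8473510742188, -158.96334838867188), (12.19787883758545, 52.47106170654297), 9.765918731689453) 253.62528771281902
t 22.25 pos [ 518.4 -164.   128.7] F [ 1.   0.1 -6. ] grip 0.6709336891131819 65.45032739639282
tool offset mm [-14.3  -0.4  24.9] |d| 29.0
```

```bash
python3 -m handwheel '[{"offset":[-0.0025,0,0.0045],"dr":[0,0,0],"claw":0.03},{"offset":[-0.005,0,0.0087],"dr":[0,0,0],"claw":0.03},{"offset":[-0.005,0,0.0087],"dr":[0,0,0],"claw":0.03},{"offset":[-0.005,0,0.0087],"dr":[0,0,0],"claw":0.03},{"offset":[-0.0025,0,0.0045],"dr":[0,0,0],"claw":0.03}]' | egrep "pos|ft"
python3 -m handwheel '[{"offset":[-0.001,0,0.0017],"dr":[0,0,0],"claw":0.03},{"offset":[0,0,0],"dr":[0,0,0],"claw":0.03},{"offset":[0,0,0],"dr":[0,0,0],"claw":0.03}]' | egrep "pos|ft"
```

```text
ee_pos: [518.3, -163.2, 86.4]
ft_force: [-0.3, -0.2, -5.8]
ee_pos: [519.6, -164.1, 86.8]
ft_force: [-0.3, 0.9, -3.9]
```

```bash
python3 -m handwheel '[{"offset":[-0.001,0,0.0017],"dr":[0,0,0],"claw":0.03},{"offset":[0,0,0],"dr":[0,0,0],"claw":0.03}]' | egrep "pos|ft"
python3 -m handwheel '[{"offset":[-0.0005,0,0.0009],"dr":[0,0,0],"claw":0.03},{"offset":[0,0,0],"dr":[0,0,0],"claw":0.03}]' | egrep "pos|ft"
python3 -m handwheel '[{"offset":[-0.0005,0,0.0009],"dr":[0,0,0],"claw":0.03},{"offset":[0,0,0],"dr":[0,0,0],"claw":0.03}]' | egrep "pos|ft"
python3 -m handwheel '[{"offset":[-0.0005,0,0.0009],"dr":[0,0,0],"claw":0.03},{"offset":[0,0,0],"dr":[0,0,0],"claw":0.03}]' | egrep "pos|ft"
```

```text
ee_pos: [519.4, -163.9, 84.7]
ft_force: [-0.1, 0.5, -5.1]
ee_pos: [519.5, -164.0, 83.8]
ft_force: [-0.3, 0.4, -2.9]
ee_pos: [520.0, -164.2, 83.3]
ft_force: [0.1, 1.6, -0.8]
ee_pos: [520.5, -164.3, 82.8]
ft_force: [-1.0, 3.3, 4.7]
```

```bash
python3 -m handwheel '[{"offset":[0.0003,0,-0.0005],"dr":[0,0,0],"claw":0.03},{"offset":[0,0,0],"dr":[0,0,0],"claw":0.03}]' | egrep "pos|ft"
python3 -m handwheel '[{"offset":[0,0,0],"dr":[0,0,0],"claw":0.06},{"offset":[0,0,0],"dr":[0,0,0],"claw":0.07},{"offset":[0,0,0],"dr":[0,0,0],"claw":0.085},{"offset":[0,0,0],"dr":[0,0,0],"claw":0.085},{"offset":[0,0,0],"dr":[0,0,0],"claw":0.085}]' | egrep "pos|ft|grip"
python3 - <<'E'
from h import *
w=snap('wrist')['pixels'][:,:,::-1]; t=snap('scene')['pixels'][:,:,::-1]; tp=snap('top')['pixels'][:,:,::-1]
o=np.zeros((520,800,3),np.uint8)
o[:250,:400]=cv2.resize(w,(400,250)); o[:390,400:]=cv2.resize(t[120:250,250:383],(400,390),interpolation=cv2.INTER_CUBIC)
o[260:520,:400]=cv2.resize(tp[140:230,250:388],(400,260),interpolation=cv2.INTER_CUBIC)
cv2.imwrite('pics/c4.png',o)
E
```

```text
ee_pos: [520.1, -164.3, 83.0]
ft_force: [0.4, 3.1, 4.6]
ee_pos: [519.2, -163.8, 81.8]
ft_force: [-0.5, -0.3, 0.8]
grip_width: 0.999
gripper_force: 0.0
```

View pics/c4.png

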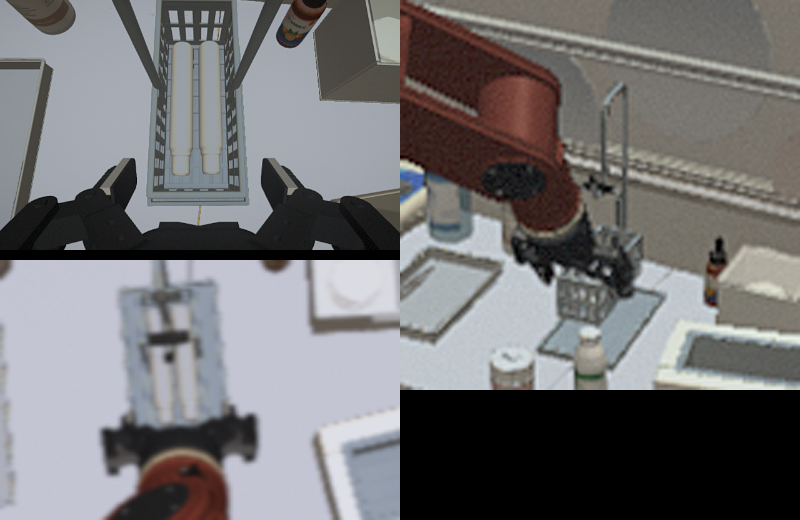

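The basket hangs on the hook with the sleeve (top crop 168,338) beyond the ball tip (168,356), the fingers are clear and both rods are inside. I'll withdraw along the tool axis.

```bash
python3 -m handwheel '[{"offset":[0,0,-0.01],"dr":[0,0,0],"claw":0.085},{"offset":[0,0,-0.02],"dr":[0,0,0],"claw":0.085},{"offset":[0,0,-0.03],"dr":[0,0,0],"claw":0.085},{"offset":[0,0,-0.03],"dr":[0,0,0],"claw":0.085},{"offset":[0,0,-0.02],"dr":[0,0,0],"claw":0.085}]' | egrep "pos|ft"
for i in 1 2; do :; done
python3 -m handwheel '[{"offset":[0,0,0],"dr":[0,0,0],"claw":0.085},{"offset":[0,0,0],"dr":[0,0,0],"claw":0.085},{"offset":[0,0,0],"dr":[0,0,0],"claw":0.085},{"offset":[0,0,0],"dr":[0,0,0],"claw":0.085},{"offset":[0,0,0],"dr":[0,0,0],"claw":0.085}]' | egrep "pos|ft"
python3 -m handwheel '[{"offset":[0,0,0],"dr":[0,0,0],"claw":0.085},{"offset":[0,0,0],"dr":[0,0,0],"claw":0.085},{"offset":[0,0,0],"dr":[0,0,0],"claw":0.085},{"offset":[0,0,0],"dr":[0,0,0],"claw":0.085},{"offset":[0,0,0],"dr":[0,0,0],"claw":0.085}]' | egrep "pos|ft"
python3 - <<'E'
from h import *
def rim():
    s=snap('wrist'); p=cloud(s).reshape(-1,3)
    a=np.radians(6.8);u=np.array([np.cos(a),np.sin(a)]);v=np.array([-u[1],u[0]])
    A=(p[:,:2]-[563,-158])@u;B=(p[:,:2]-[563,-158])@v; r=[]
    for x in range(-70,70,10):
        m=(A>x)&(A<x+10)&(abs(B)<32)&(p[:,2]>90)&(p[:,2]<135)
        r.append(np.percentile(p[m,2],98).round(1) if m.sum()>20 else None)
    print(r)
rim(); rim()
tp=snap('top'); p=cloud(tp).reshape(-1,3)
m=p[(p[:,2]>201)&(p[:,2]<216)&(p[:,0]>545)&(p[:,0]<573)&(abs(p[:,1]+158)<35)]
print('sleeve',len(m),m.mean(0).round(1),np.median(m[:,2]))
print(ctrl.state()['time'])
E
```

```text
ee_pos: [463.5, -170.7, 179.3]
ft_force: [-0.6, -0.6, -0.1]
ee_pos: [463.8, -169.6, 175.7]
ft_force: [0.3, 0.2, 0.4]
ee_pos: [464.0, -170.2, 176.9]
ft_force: [0.4, 0.3, 0.4]
[np.float64(113.3), np.float64(113.1), np.float64(113.5), np.float64(113.4), np.float64(113.5), np.float64(113.6), np.float64(133.8), np.float64(134.3), None, np.float64(113.8), np.float64(113.8), np.float64(113.6), np.float64(113.6), np.float64(113.7)]
[np.float64(113.2), np.float64(113.4), np.float64(113.4), np.float64(113.4), np.float64(113.3), np.float64(113.5), np.float64(134.2), np.float64(134.2), None, np.float64(113.6), np.float64(114.0), np.float64(113.9), np.float64(114.1), np.float64(113.6)]
sleeve 86 [ 563.  -159.3  207.9] 208.51802156030146
26.35
```

Hanging level and still, with the sleeve on the seat and the robot clear, so I'm handing it in.

```bash
python3 -c "
from cell import ctrl
print(ctrl.job_done())"
```

```text
the job is handed in; nothing more can be done
None
```

I stood the basket in the tray, took it again by one end and hung it by its black grip on the drip-stand hook. It was level, still and clear of the robot, with both rods inside, when I handed the job in at about 26 s; the hand-in returned no verdict.

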